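# Index the display spotlight one hole over to the cake box

## Robot

A 6-joint arm with a two-finger parallel gripper is mounted at the origin on the work surface. World frame = base frame: x ahead of the robot, y to its left, z up, the work surface at z = 0. Lengths are in m, angles in rad, forces in N, time in s.
With the tool pointing down it reaches from about 0.35 to 0.8 m from the base axis. Payload 7.3 kg.
Tool frame: the origin (TCP) lies between the finger pads; the fingertips stand 25 mm ahead of it and the grasp point (between the pads) lies 6 mm ahead of it (r.tip_extent is the distance from the TCP to the fingertips, in m); z points along the fingers, y is the direction in which the jaws open and shut (so a half turn about z gives the same grasp; the last joint's range is limited). The gripper opens to 85 mm and grips with 20 to 120 N. Pads are 22 mm wide; open, the fingers measure 114 mm over their backs; the gripper's body (76 mm by 85 mm) begins 54 mm behind the grasp point. The pads swing forward as they close: fully open they stand 13 mm farther back than shut.
Start: joints at [-0.146, 0.342, 1.524, -0, 1.275, -0.146], TCP at [0.525, 0, 0.256] pointing down, gripper open.
Joint ranges: [-2.53, 2.53], [-0.77, 2.02], [0.04, 2.7], [-1, 4.14], [0.28, 2.66], [-3.11, 3.11]. Speed limits (rad/s): [2.57, 2.57, 3.14, 3.14, 3.14, 3.14].

## Interface

Orientations are given as a unit quaternion [x, y, z, w].
In Python, from workcell import r, command_gripper, optics gives the robot as it stands. The module is installed in compiled form; this text tells all that it offers. Calls block until the motion is done:
- r.reach(position, orientation): joint-space move of the TCP to a pose.
- r.move_straight(position, orientation=None, speed=0.15, max_force=None): straight line of the TCP; orientation=None keeps the orientation; speed is the mean speed in m/s. With max_force (N) it stops when the force on the tool has changed by that much, and returns True; else False.
- r.movej(angles): joint-space move.
- command_gripper(opening, force=None): finger opening in m; force is the grip in N (None keeps the last); returns when the fingers have stopped.
- r.hold(seconds).
- r.solve_ik(position, orientation): joint angles nearest the present ones, or None.
- r.read_state(): the state.
- optics.get_image(name): name is "scene" or "side" or "wrist"; returns (picture, depth): 480x640x3 uint8, red, green, blue; 480x640 float32, m along the optical axis (not along the pixel's ray), 0 where there is no reading.
- optics.camera_model(name): a dict with "K" (3x3 intrinsics, pixels), "R" (3x3) and "t" (3): a world point X has camera coordinates R X + t; the wrist camera has in their place "tool_from_camera" (4x4, takes a point from camera to tool coordinates, whose origin is the TCP and whose axes are the flange's). Camera axes: x right, y down, z forward; pixel columns grow to the right and rows downward; lengths in m; the calibration is good to about 2 mm. A picture is of the moment at which its call begins: read the wrist's pose just before it. camera_model takes no time and is no camera call.
A pose or a line that the arm cannot do raises r.PlanningError and nothing moves.
- r.finish_job(): hands the job in, once; it reports no verdict.
The state is a dict: "time_s": time; "joint_positions": joint angles; "dq": joint speeds; "tau": joint torques, N m; "eef_pos": TCP position; "eef_rot": TCP orientation; "contact_force": force on the tool from outside, world axes, zero at the start; "torque": the same for the moment, N m; "grip_width": finger opening in m.
Only numpy, scipy, OpenCV 4.12 (cv2) and the standard library are available. Lean on these libraries where they do the work, as an engineer would, in place of code of your own. Each camera call takes 0.05 s, during which the arm holds its last target.

## Task

The spotlight on the raffle table lights the bottle in the middle and should light the small white cake box, one index hole over. Hook a fingertip under the pull ring halfway along its boom (do not pinch it), lift the spring pin out of its hole, swing the boom exactly one hole so that the lamp faces the cake box, and let the pin drop fully home there, finishing with your hand clear. Leave every prize and oddment on the table standing where it is.

Things in the scene. Friction and masses are not known exactly. Their poses are not given: they have to be found in the camera images.
- lamp_base: round dark cast-iron foot of the display spotlight, 250 mm across, 10 mm thick, screwed to the table. Origin on the table under the boom's vertical pivot; x points from the pivot to the prizes (the lamp's direction at boom = 0), y to the left of that, z up
- index_plate (a point): middle hole of the curved steel index plate, which lies on the foot on the prizes' side (+x) of the pivot, top face 22 mm above the table. Five holes 11 mm across on a circle of 100 mm radius about the pivot, 25 degrees apart, for boom = -0.873, -0.436, 0, 0.436, 0.873
- boom (a joint): swing of the boom in rad, starts at 0 (middle hole), positive counter-clockwise from above: lamp and ring go to the foot's +y side. Locked while the pin is in a hole; with the pin up it is dragged by the ring with 1 to 4 N and stays where left. Grey flat bar 32 mm wide, 236 mm long, top face 36 mm above the table. Stops at -1.0 and 1.0
- pivot (a point): top of the hexagon pivot nut on the boom, 54 mm above the table, on the pivot axis; its x axis points along the boom to the ring (100 mm from the pivot) and the lamp, and the lamp shines that way. The lamp is a black LED floodlight 98 mm wide (128 mm over its bracket knobs) at the boom's far end, 160 to 203 mm from the pivot, 38 to 93 mm above the table
- index_pin (a joint): lift of the spring index pin in m: 0 home, 0.018 upper stop. A 9 mm round-ended pin, vertical in a sleeve on the boom, 11 mm deep in the plate: clear above 0.011, 0.013 to 0.016 is a good lift. The spring pushes down with about 5 N home, 9 N at the stop. Let go between holes it rests on the plate at 0.011 and snaps down over the next hole
- pull_ring (a point): centre of the upright steel ring fixed on top of the pin, 84 mm above the table when home. 44 mm inside, 56 mm outside, 6 mm wire. A finger passes through along this point's x axis, which lies along the boom and points from the pivot to the lamp, away from the robot. Between ring and pivot nothing is higher than 54 mm; the lamp, up to 93 mm high, begins 60 mm beyond the ring
- cake_box: small white folded-card cake box, 90 mm wide (y), 85 mm deep (x), 73 mm tall, origin under its centre. Stands about 315 mm from the pivot, before a hole next to the middle one: on the foot's +y side that is boom = 0.436, on the -y side boom = -0.436
- biscuit_tin: round metal biscuit tin, 90 mm across, 73 mm tall, origin under its centre; stands in front of the other neighbouring hole.
- liqueur_bottle: amber bottle, 62 mm across, 180 mm tall, origin under its centre; stands in front of the middle hole.
- honey_jar: jar with a brass lid, 66 mm across, 90 mm tall, origin under its centre; bystander left of the foot.
- mug: white mug, 80 mm across, 92 mm tall, origin under its centre; bystander right of the foot.
- gift_carton: brown carton with a grey ribbon, 70 x 85 mm, 120 mm tall, origin under its centre; bystander left of the prizes.
- tape_roll: empty-cored roll of clear tape lying flat, 92 mm across, 30 mm tall, origin under its centre; bystander left of the foot, toward the robot.
- screwdriver: screwdriver 190 mm long lying on the table along its own x, handle to -x; bystander right of the foot, toward the robot.
Things that resemble listed ones, but are neither listed nor needed, are in the scene too. Leave any pink, purple or turquoise look-alike of the cake_box alone.

How it is judged:
By the outcome, as a careful person would: the job done as asked, in the order asked, and still so for the second after the job is handed in, with the robot touching nothing.
It also fails if it takes over 48 s, if anything falls off the work surface, if the arm or the gripper's body presses on something with over 40 N, if the wrist force passes 120 N, or if a joint passes its speed limit or range.

## Working session

There is one attempt and no reset: what is moved stays moved. The work goes in short steps, each a Python script; the robot and the scene stay as the last script left them, time stands still between calls to the robot, and variables do not carry over. Pictures are saved under pics/ and viewed, and the job is handed in when it is done.

```bash
mkdir -p pics
python3 - <<'E'
from workcell import r, command_gripper, optics
import cv2,numpy as np
for n in("scene","side"):
    p,d=optics.get_image(n); cv2.imwrite(f"pics/{n}0.png",p[:,:,::-1]); np.save(f"{n}_d.npy",d)
    c=optics.camera_model(n); print(n,c["K"],c["R"],c["t"], -np.array(c["R"]).T@np.array(c["t"]))
print(optics.camera_model("wrist"))
print(r.read_state(), r.tip_extent)
E
```

```text
scene [[597.76415341   0.         321.72290592]
 [  0.         597.76415341 235.05598435]
 [  0.           0.           1.        ]] [[-0.88485871  0.46578665  0.00823829]
 [ 0.26226422  0.51268519 -0.81753983]
 [-0.38502279 -0.72124663 -0.57581312]] [ 0.51436607 -0.12100856  1.62470609] [1.11242638 0.99426824 0.83236027]
side [[505.34924944   0.         322.00440119]
 [  0.         505.34924944 242.5082397 ]
 [  0.           0.           1.        ]] [[ 0.78123902 -0.62404131 -0.01542826]
 [-0.36238561 -0.43327002 -0.82519922]
 [ 0.5082738   0.65026881 -0.56463104]] [-0.46774952  0.29483427  1.0142336 ] [-0.04324049 -0.82367665  0.80874822]
{'K': array([[415.64016181,   0.        , 318.99824902],
       [  0.        , 415.64016181, 239.31661306],
       [  0.        ,   0.        ,   1.        ]]), 'tool_from_camera': array([[ 2.49711119e-04, -9.53447289e-01, -3.01559619e-01,
         7.92046862e-02],
       [ 9.99999122e-01, -1.54440046e-04,  1.31636107e-03,
        -1.36275240e-03],
       [-1.30165377e-03, -3.01559683e-01,  9.53446413e-01,
        -1.17215714e-01],
       [ 0.00000000e+00,  0.00000000e+00,  0.00000000e+00,
         1.00000000e+00]])}
{'time_s': 0.1, 'joint_positions': array([-1.46006784e-01,  3.42653021e-01,  1.52490411e+00, -1.89491256e-05,
        1.27537721e+00, -1.46009160e-01]), 'dq': array([-0.00117361, -0.00105494, -0.00305613, -0.00037318, -0.0005319 ,
        0.00087063]), 'tau': array([ 1.46845858e-03, -4.34446299e+01, -2.46491075e+01, -2.49143095e-04,
        4.66253536e-03,  6.72989302e-06]), 'eef_pos': array([5.24690368e-01, 5.89433418e-05, 2.55701503e-01]), 'eef_rot': array([ 7.07103827e-01,  7.07109417e-01, -4.07568476e-04, -5.32917260e-04]), 'contact_force': array([-0.32296989,  0.52409155,  0.23413051]), 'torque': array([-0.00390053, -0.01968863, -0.00839962]), 'grip_width': 0.08527760408172669} 0.025
```

View pics/scene0.png

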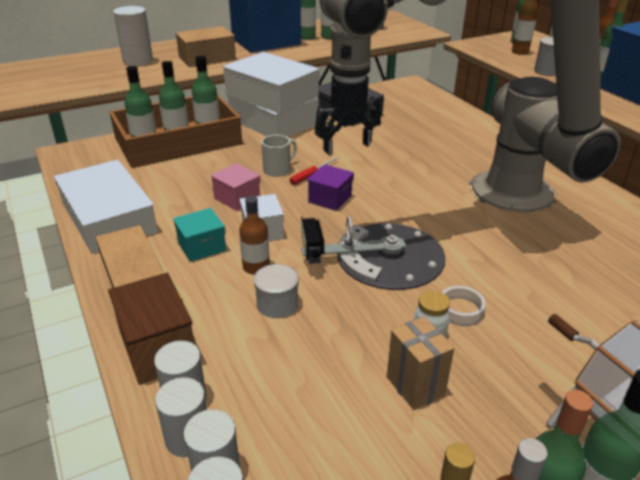

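View pics/side0.png

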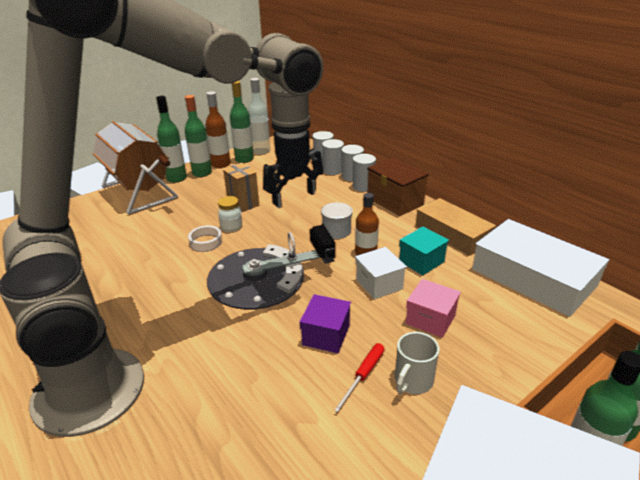

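The white cake box is at scene (262,218) and side (380,272). It could be confused with the purple box at scene (331,187), the pink box at (237,187), the teal box at (200,235), the large white boxes at (105,200) and (270,90), and the tin at (277,290). I choose the small white box right of the bottle. Next I'll look at close crops and take a wrist view.

```bash
cat > h.py <<'E'
import numpy as np,cv2
from scipy.spatial.transform import Rotation as Ro
from workcell import r, command_gripper, optics
def cam(n,st=None):
    c=optics.camera_model(n);K=np.array(c["K"])
    if n=="wrist":
        T=np.array(c["tool_from_camera"]);Rt=Ro.from_quat(st["eef_rot"]).as_matrix()
        Rw=Rt@T[:3,:3];o=Rt@T[:3,3]+st["eef_pos"];return K,Rw,o
    R=np.array(c["R"]);t=np.array(c["t"]);return K,R.T,-R.T@t
def ray(C,u,v):
    K,Rw,o=C;d=Rw@np.array([(u-K[0,2])/K[0,0],(v-K[1,2])/K[1,1],1]);return o,d
def onz(C,u,v,z):
    o,d=ray(C,u,v);return o+d*(z-o[2])/d[2]
def proj(C,X):
    K,Rw,o=C;p=K@(Rw.T@(np.array(X)-o));return p[:2]/p[2]
def tri(C1,p1,C2,p2):
    o1,d1=ray(C1,*p1);o2,d2=ray(C2,*p2);s=np.linalg.lstsq(np.c_[d1,-d2],o2-o1,rcond=None)[0]
    a=o1+d1*s[0];b=o2+d2*s[1];return (a+b)/2,np.linalg.norm(a-b)
def crop(img,x0,y0,w,h,f,name):
    cv2.imwrite("pics/"+name,cv2.resize(img[y0:y0+h,x0:x0+w],None,fx=f,fy=f,interpolation=cv2.INTER_CUBIC))
E
python3 - <<'E'
from h import *
a=cv2.imread("pics/scene0.png");b=cv2.imread("pics/side0.png")
crop(a,230,170,230,130,3.4,"sc1.png");crop(b,200,220,210,130,3.8,"si1.png")
st=r.read_state();p,d=optics.get_image("wrist");cv2.imwrite("pics/w0.png",p[:,:,::-1]);np.save("w_d.npy",d)
E
```

```text
(no output)
```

View pics/sc1.png

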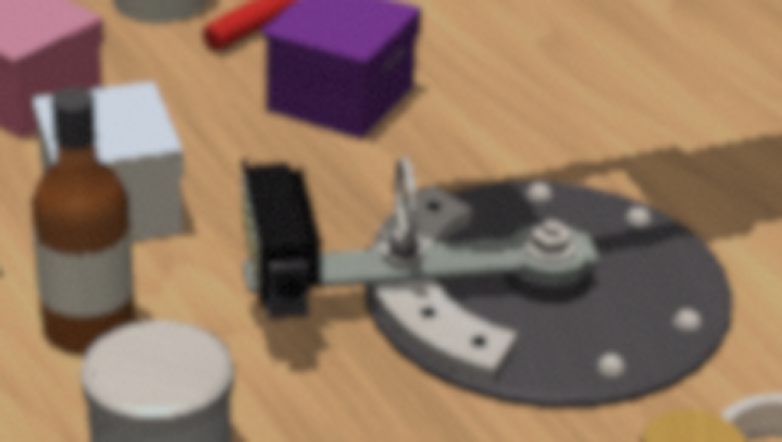

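View pics/si1.png

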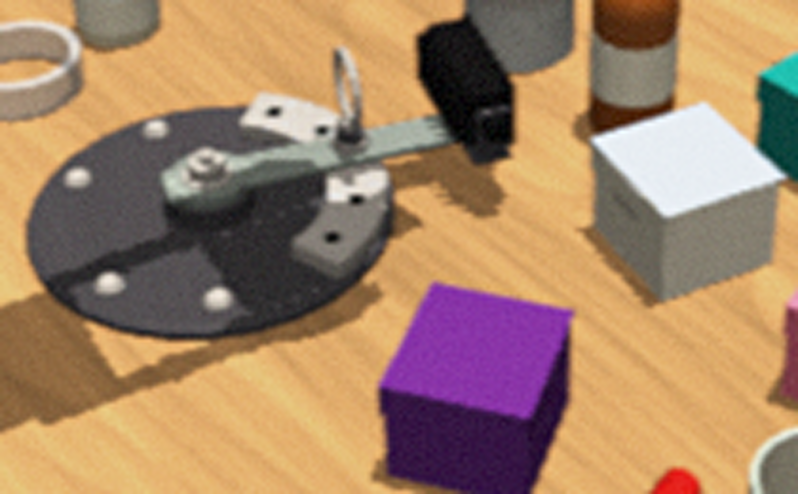

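View pics/w0.png

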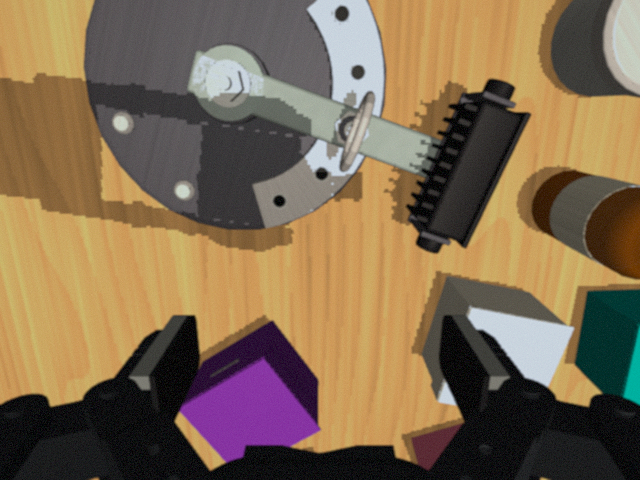

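The crops show the white box right of the bottle. The wrist view shows the nut at (228,83), the ring top near (365,97), and plate holes at (342,13), (358,72), (321,173) and (279,200). Now I'll measure these.

```bash
python3 - <<'E'
from h import *
from scipy.optimize import least_squares
np.set_printoptions(precision=4,suppress=True)
st=r.read_state();W=cam("wrist",st);S=cam("scene");D=cam("side")
H=np.array([onz(W,u,v,.022) for u,v in[(342,13),(358,72),(321,173),(279,200)]]);print("holes",H)
piv=onz(W,228,83,.054);print("nut wrist",piv)
print("nut tri",tri(S,(230+549/3.4,170+232/3.4),D,(200+207/3.8,220+160/3.8)))
# pivot from holes: fit centre+yaw
ang=np.array([2,1,-1,-2])*np.radians(25)
f=lambda p:np.r_[p[0]+.1*np.cos(p[2]+ang)-H[:,0],p[1]+.1*np.sin(p[2]+ang)-H[:,1]]
s=least_squares(f,[piv[0],piv[1],0]);print("fit",s.x,s.fun)
sc=cv2.imread("pics/scene0.png");si=cv2.imread("pics/side0.png")
print("ringtop tri",tri(S,(230+405/3.4,170+158/3.4),D,(200+343/3.8,220+48/3.8)))
print("cake tops sc",[onz(S,230+x/3.4,170+y/3.4,.073) for x,y in[(155,83),(181,152)]])
print("cake tops si",[onz(D,200+x/3.8,220+y/3.8,.073) for x,y in[(593,140),(703,103),(782,178),(667,217)]])
print("purple top si",[onz(D,200+x/3.8,220+y/3.8,.073) for x,y in[(437,285),(572,312),(530,418),(383,385)]])
print("bottle",onz(W,560,205,0.03))
d=np.load("w_d.npy")
for u,v in[(228,83),(300,105),(365,97),(345,165),(480,150)]: print(u,v,ray(W,u,v)[0]+ray(W,u,v)[1]*d[v,u])
print("boom centreline dirs",)
b0=onz(W,(254+267)/2+0,(92+78)/2,.036)
print(onz(W,425,152,.036)[:2]-piv[:2])
E
python3 - <<'E'
import sys;sys.path.insert(0,'.')
from h import *
a=cv2.imread("pics/w0.png");import os;os.chdir('.');crop(a,180,0,260,195,3,"w0c.png")
E
```

```text
holes [[0.5409 0.1476 0.022 ]
 [0.5542 0.1062 0.022 ]
 [0.5253 0.0269 0.022 ]
 [0.4892 0.0037 0.022 ]]
nut wrist [0.4581 0.0963 0.054 ]
nut tri (array([0.4544, 0.0943, 0.0481]), np.float64(0.0027436976663824716))
fit [ 0.4546  0.0974 -0.3467] [ 0.0001 -0.0001  0.0002 -0.0002 -0.      0.0002 -0.     -0.0002]
ringtop tri (array([0.5471, 0.0606, 0.1151]), np.float64(0.0006980820521903153))
cake tops sc [array([ 0.6247, -0.1605,  0.073 ]), array([ 0.6459, -0.0699,  0.073 ])]
cake tops si [array([ 0.6445, -0.0794,  0.073 ]), array([ 0.7288, -0.095 ,  0.073 ]), array([ 0.7088, -0.1861,  0.073 ]), array([ 0.6257, -0.1686,  0.073 ])]
purple top si [array([ 0.4771, -0.1289,  0.073 ]), array([ 0.5225, -0.1977,  0.073 ]), array([ 0.4478, -0.2483,  0.073 ]), array([ 0.4018, -0.1769,  0.073 ])]
bottle [0.7269 0.0012 0.03  ]
228 83 [0.4581 0.0963 0.0539]
300 105 [0.5089 0.0814 0.0362]
365 97 [0.553  0.0859 0.0922]
345 165 [0.5404 0.044  0.1014]
480 150 [0.6312 0.0525 0.0902]
boom centreline dirs
[ 0.15   -0.0506]
```

View pics/w0c.png

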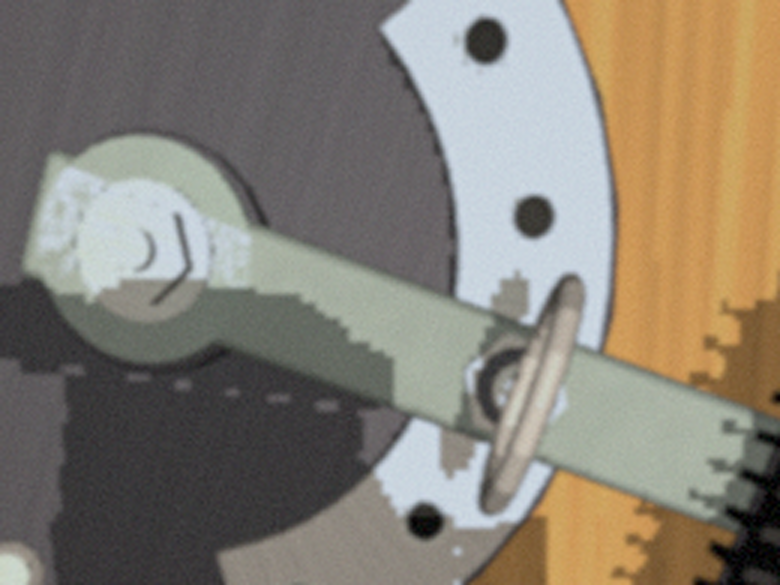

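```bash
cat >> h.py <<'E'
def quat(yaw,pitch,roll=0):
    z=np.array([np.cos(yaw)*np.cos(pitch),np.sin(yaw)*np.cos(pitch),-np.sin(pitch)])
    x=np.array([np.cos(yaw)*np.sin(pitch),np.sin(yaw)*np.sin(pitch),np.cos(pitch)])
    M=np.c_[x,np.cross(z,x),z]
    return (Ro.from_matrix(M)*Ro.from_euler('z',roll)).as_quat(),z,x
E
python3 - <<'E'
from h import *
np.set_printoptions(precision=3,suppress=True)
P=np.array([.4546,.0974])
st=r.read_state();W=cam("wrist",st)
a=onz(W,180+571/3,282/3,.084);b=onz(W,180+493/3,508/3,.084);print(a,b,(a+b)/2,np.linalg.norm(a-b),np.arctan2(*(a-b)[:2])*-1)
print(st['time_s'])
for roll in(0,np.pi,np.pi/2,-np.pi/2):
  for pd in(15,20,25,30,40,50):
    out=[]
    for yaw in(-.347,-.783):
        q,z,x=quat(yaw,np.radians(pd),roll)
        for dz,back in((.09,.1),(.09,0),(.106,0)):
            c=np.r_[P+.1*np.array([np.cos(yaw),np.sin(yaw)]),dz]
            j=r.solve_ik(c-z*(.003+back),q); out.append(j is not None)
    print(roll,pd,out,j)
E
```

```text
[0.557 0.088 0.084] [0.541 0.039 0.084] [0.549 0.063 0.084] 0.05184714474663769 -0.31691161011175123
0.15
0 15 [True, True, True, False, False, False] None
0 20 [True, True, True, False, False, False] None
0 25 [True, True, True, False, False, False] None
0 30 [True, True, True, False, False, False] None
0 40 [False, True, True, False, False, False] None
0 50 [False, False, False, False, False, False] None
3.141592653589793 15 [True, True, True, False, False, False] None
3.141592653589793 20 [True, True, True, False, False, False] None
3.141592653589793 25 [True, True, True, False, False, False] None
3.141592653589793 30 [True, True, True, False, False, False] None
3.141592653589793 40 [False, True, True, False, False, False] None
3.141592653589793 50 [False, False, False, False, False, False] None
1.5707963267948966 15 [True, True, True, False, False, False] None
1.5707963267948966 20 [True, True, True, False, False, False] None
1.5707963267948966 25 [True, True, True, False, False, False] None
1.5707963267948966 30 [True, True, True, False, False, False] None
1.5707963267948966 40 [False, True, True, False, False, False] None
1.5707963267948966 50 [False, False, False, False, False, False] None
-1.5707963267948966 15 [True, True, False, False, False, False] None
-1.5707963267948966 20 [True, False, False, False, False, False] None
-1.5707963267948966 25 [True, True, True, False, False, False] None
-1.5707963267948966 30 [True, True, True, False, False, False] None
-1.5707963267948966 40 [False, True, True, False, False, False] None
-1.5707963267948966 50 [False, False, False, False, False, False] None
```

Run:
```python
from h import *
np.set_printoptions(precision=2,suppress=True)
P=np.array([.4546,.0974])
for roll in(0,np.pi/2):
 for b,nm in((-.347,"start"),(-.783,"end")):
  for pd in(20,30,40,50):
   s=[]
   for ty in np.arange(-.8,.61,.1):
    q,z,x=quat(ty,np.radians(pd),roll);k=''
    for dz,back in((.09,.08),(.09,0),(.106,0)):
        c=np.r_[P+.1*np.array([np.cos(b),np.sin(b)]),dz]
        j=r.solve_ik(c-z*(.003+back),q); k+='.' if j is None else '1'
    s.append(f"{ty:.1f}:{k}")
   print(roll,nm,pd,' '.join(s))
q,z,x=quat(-.347,.44,0);print(r.solve_ik(np.r_[P+.1*np.array([np.cos(b),np.sin(b)]),.1]-z*.003,quat(-.3,.44,0)[0]))
```

```text
0 start 20 -0.8:... -0.7:... -0.6:... -0.5:.11 -0.4:111 -0.3:111 -0.2:111 -0.1:111 -0.0:111 0.1:111 0.2:111 0.3:111 0.4:111 0.5:111 0.6:111
0 start 30 -0.8:... -0.7:... -0.6:... -0.5:.11 -0.4:111 -0.3:111 -0.2:111 -0.1:111 -0.0:111 0.1:111 0.2:111 0.3:111 0.4:111 0.5:111 0.6:111
0 start 40 -0.8:... -0.7:... -0.6:... -0.5:... -0.4:.11 -0.3:111 -0.2:111 -0.1:111 -0.0:111 0.1:111 0.2:111 0.3:111 0.4:111 0.5:111 0.6:111
0 start 50 -0.8:... -0.7:... -0.6:... -0.5:... -0.4:... -0.3:... -0.2:... -0.1:... -0.0:... 0.1:... 0.2:.1. 0.3:111 0.4:111 0.5:111 0.6:111
0 end 20 -0.8:... -0.7:... -0.6:.11 -0.5:111 -0.4:111 -0.3:111 -0.2:111 -0.1:.11 -0.0:.11 0.1:.11 0.2:.11 0.3:111 0.4:111 0.5:111 0.6:111
0 end 30 -0.8:... -0.7:... -0.6:.1. -0.5:.11 -0.4:111 -0.3:111 -0.2:111 -0.1:111 -0.0:111 0.1:111 0.2:111 0.3:111 0.4:111 0.5:111 0.6:111
0 end 40 -0.8:... -0.7:... -0.6:... -0.5:.11 -0.4:111 -0.3:111 -0.2:111 -0.1:111 -0.0:111 0.1:111 0.2:111 0.3:111 0.4:111 0.5:111 0.6:111
0 end 50 -0.8:... -0.7:... -0.6:... -0.5:... -0.4:... -0.3:.1. -0.2:... -0.1:... -0.0:.1. 0.1:.1. 0.2:111 0.3:111 0.4:111 0.5:
[... 597 characters left out ...]
.. 0.2:.1. 0.3:111 0.4:111 0.5:111 0.6:111
1.5707963267948966 end 20 -0.8:... -0.7:... -0.6:.11 -0.5:111 -0.4:111 -0.3:111 -0.2:111 -0.1:.11 -0.0:.11 0.1:.11 0.2:.11 0.3:111 0.4:111 0.5:111 0.6:111
1.5707963267948966 end 30 -0.8:... -0.7:... -0.6:.1. -0.5:.11 -0.4:111 -0.3:111 -0.2:111 -0.1:111 -0.0:111 0.1:111 0.2:111 0.3:111 0.4:111 0.5:111 0.6:111
1.5707963267948966 end 40 -0.8:... -0.7:... -0.6:... -0.5:.11 -0.4:111 -0.3:111 -0.2:111 -0.1:111 -0.0:111 0.1:111 0.2:111 0.3:111 0.4:111 0.5:111 0.6:111
1.5707963267948966 end 50 -0.8:... -0.7:... -0.6:... -0.5:... -0.4:... -0.3:.1. -0.2:... -0.1:... -0.0:.1. 0.1:.1. 0.2:111 0.3:111 0.4:111 0.5:111 0.6:111
[ 0.1   0.72  2.43  3.54  1.14 -1.57]
```

Ring centre is about (0.549, 0.063, 0.084). The hole fit plus 100 mm gives (0.5486, 0.0634), and the two agree. The cake box centre is about (0.677, -0.127). That is yaw -0.79 from the pivot at 315 mm, so it matches the -y hole and the target is boom = -0.436. Next I'll move to the pre-insert pose with the fingers shut.

Run:
```python
from h import *
np.set_printoptions(precision=4,suppress=True)
command_gripper(0.0,20)
q,z,x=quat(-.30,np.radians(22));C=np.array([.549,.0632,.084])
pre=C-z*.095
r.reach(pre+[0,0,.10],q);r.move_straight(pre,speed=.15)
st=r.read_state();p,d=optics.get_image("wrist");cv2.imwrite("pics/w1.png",p[:,:,::-1]);np.save("w1_d.npy",d)
W=cam("wrist",st);print(st['time_s'],st['eef_pos'],pre,st['joint_positions'],st['grip_width'])
print("ring c,top proj",proj(W,C),proj(W,C+[0,0,.025]),"tip",proj(W,st['eef_pos']+z*.025))
p,d=optics.get_image("side");cv2.imwrite("pics/si2.png",p[:,:,::-1])
```

```text
5.0417 [0.465  0.0893 0.1199] [0.4649 0.0892 0.1196] [ 0.3887  0.7233  2.5005  3.8112  1.2511 -1.5158] 2.14557234673961e-05
ring c,top proj [322.1058 254.8554] [322.3019 218.0915] tip [323.1374 315.1572]
```

View pics/w1.png

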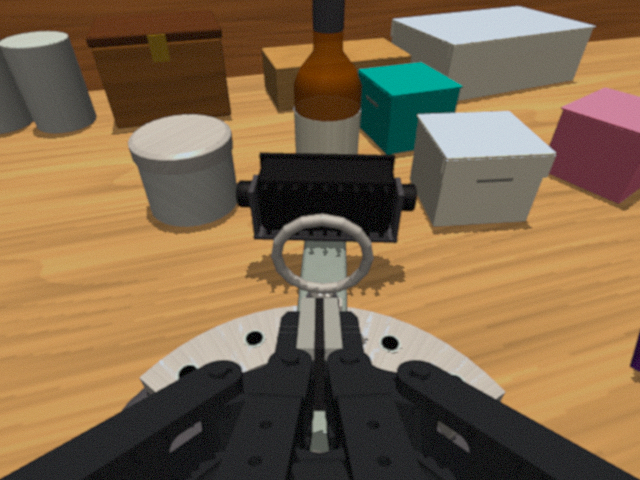

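View pics/si2.png

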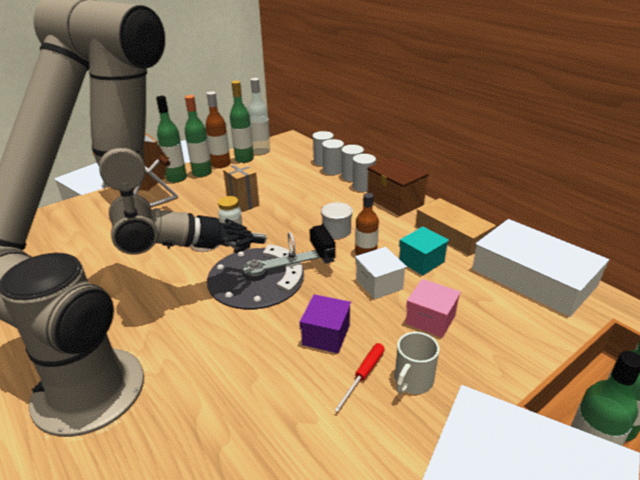

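In the wrist view the ring centre is at (322,254), against a prediction of (322,255). The shut fingertips at (323,315) are lined up with it. Next: insert.

Run:
```python
from h import *
np.set_printoptions(precision=4,suppress=True)
q,z,x=quat(-.30,np.radians(22));C=np.array([.549,.0632,.084])
S=cam("scene");print("jar lid",onz(S,434,300,.09))
f0=r.read_state()['contact_force']
hit=r.move_straight(C-z*.005,q,speed=.06,max_force=6)
st=r.read_state();print(hit,st['time_s'],st['eef_pos'],C-z*.005,st['contact_force']-f0)
p,d=optics.get_image("wrist");cv2.imwrite("pics/w2.png",p[:,:,::-1])
p,d=optics.get_image("side");crop(p[:,:,::-1],180,180,200,130,4,"si3.png")
```

```text
jar lid [0.5272 0.3471 0.09  ]
False 6.7917 [0.5444 0.0647 0.086 ] [0.5446 0.0646 0.0859] [-0.382   0.2969 -1.6192]
```

View pics/w2.png

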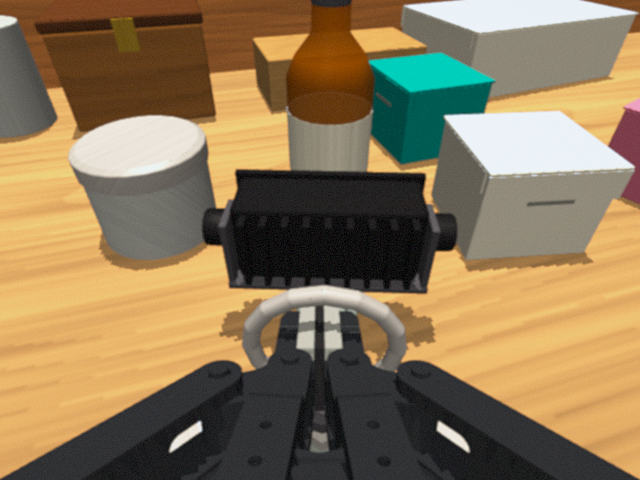

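View pics/si3.png

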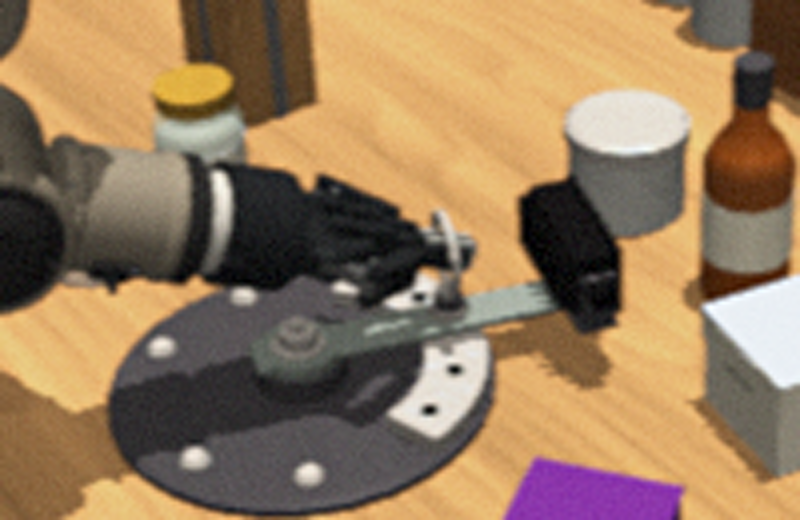

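The fingertips are through the ring, touching nothing. Next: feel for contact upward, then lift.

Run:
```python
from h import *
np.set_printoptions(precision=4,suppress=True)
p0=r.read_state()['eef_pos'];f0=r.read_state()['contact_force'];q,z,x=quat(-.30,np.radians(22))
tgt=np.array([.5446,.0646,.0859])
hit=None
for i in range(1,14):
    r.move_straight(tgt+[0,0,.0015*i],q,speed=.03)
    st=r.read_state();print(i,round(st['time_s'],2),st['eef_pos'],st['contact_force']-f0)
    if -(st['contact_force']-f0)[2]>5.0: break
p,d=optics.get_image("wrist");cv2.imwrite("pics/w3.png",p[:,:,::-1])
```

```text
1 7.14 [0.5446 0.0647 0.0876] [-1.0956  1.5305  0.7487]
2 7.39 [0.5446 0.0646 0.089 ] [-0.8539  0.2863  0.4196]
3 7.64 [0.5446 0.0646 0.0905] [-1.0945  0.8921  0.3563]
4 7.89 [0.5446 0.0646 0.092 ] [-1.2838  0.8535  1.3324]
5 8.14 [0.5446 0.0646 0.0935] [-1.4968  1.2441  0.5913]
6 8.39 [0.5445 0.0646 0.0949] [-0.7343  0.3569 -0.4303]
7 8.64 [0.5442 0.0646 0.0956] [ 0.7024  0.6854 -5.3239]
```

View pics/w3.png

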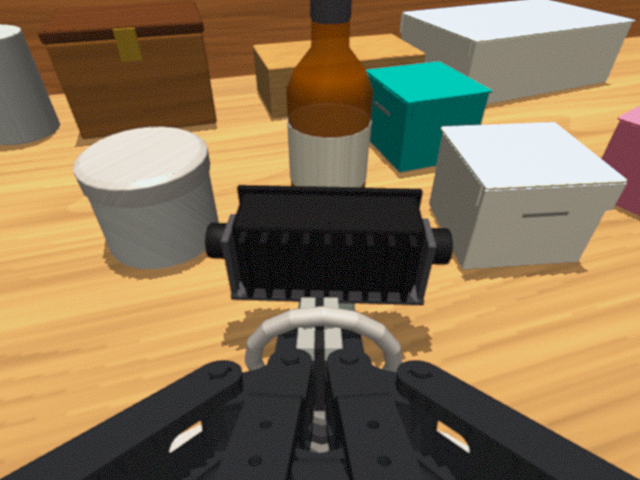

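Run:
```python
from h import *
np.set_printoptions(precision=4,suppress=True)
q,z,x=quat(-.30,np.radians(22))
for zc in(.100,.104,.108,.110,.1112):
    r.move_straight([.5446,.0646,zc],q,speed=.03)
    st=r.read_state();print(round(st['time_s'],2),st['eef_pos'],st['contact_force'])
st=r.read_state();p,d=optics.get_image("wrist");cv2.imwrite("pics/w4.png",p[:,:,::-1])
W=cam("wrist",st);C=np.array([.549,.0632,.084])
for l in(.011,.013,.0145,.016):print(l,proj(W,C+[0,0,.028+l]),proj(W,C+[0,0,.022+l]))
p,d=optics.get_image("side");crop(p[:,:,::-1],180,180,200,130,4,"si4.png")
```

```text
8.96 [0.5443 0.0646 0.0999] [ 0.1389 -0.4488 -7.119 ]
9.24 [0.5444 0.0646 0.104 ] [-0.2667 -0.3677 -7.2503]
9.53 [0.5444 0.0646 0.108 ] [-0.2634 -0.6443 -8.6486]
9.78 [0.5445 0.0646 0.11  ] [-0.5367 -0.3481 -8.4277]
10.03 [0.5445 0.0646 0.1111] [-2.0765 -0.3658 -8.6674]
0.011 [323.9242 316.4913] [323.7981 328.4254]
0.013 [323.9678 312.3592] [323.8393 324.5222]
0.0145 [324.0011 309.2072] [323.8708 321.5463]
0.016 [324.0349 306.0087] [323.9027 318.5278]
```

View pics/w4.png

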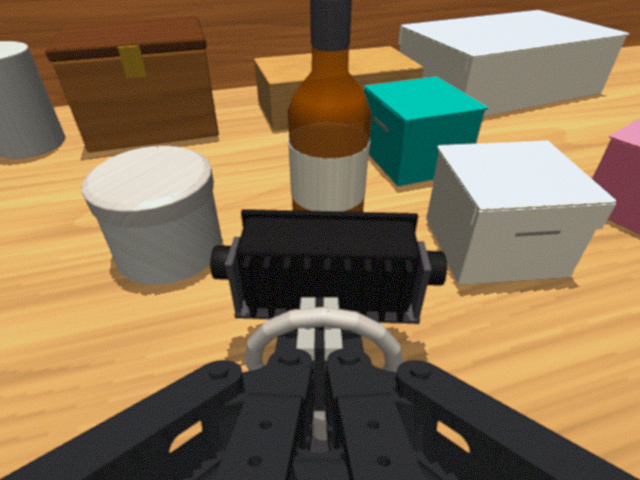

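View pics/si4.png

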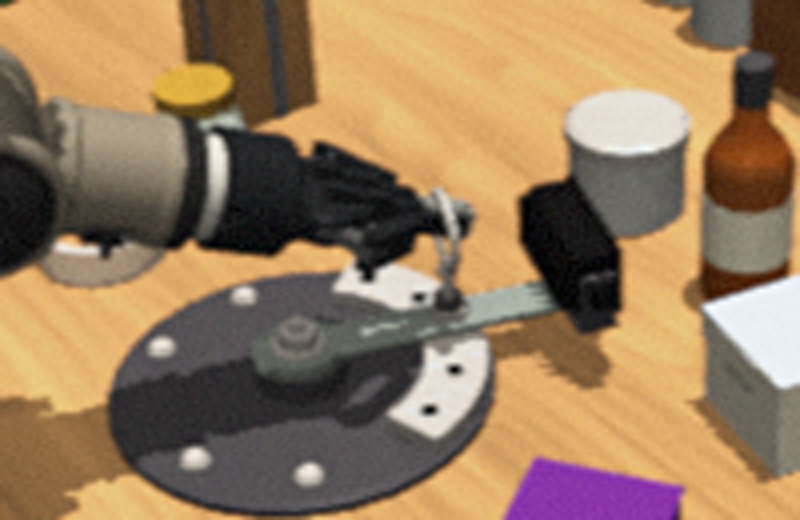

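Forces of 8.7 N and the ring top at row 309 mean a lift of about 14.5 mm. Next: swing along the arc.

```bash
cat >> h.py <<'E'
P=np.array([.4546,.0974]);PIT=np.radians(22)
def tgt(boom,ty,h,back=.005,off=0):
    a=-.3475+boom;q,z,x=quat(ty,PIT)
    c=np.r_[P+(.1004+off)*np.array([np.cos(a),np.sin(a)]),h]
    return c-z*back,q
E
python3 - <<'E'
from h import *
np.set_printoptions(precision=4,suppress=True)
hC=.1112-np.sin(PIT)*.005
path=[tgt(-.436*i/8,-.30-.12*i/8,hC) for i in range(1,9)]
print(tgt(0,-.3,hC)[0],all(r.solve_ik(*t) is not None for t in path))
for t in path:
    r.move_straight(*t,speed=.04)
    st=r.read_state();print(round(st['time_s'],2),st['eef_pos']-t[0],st['contact_force'])
st=r.read_state();p,d=optics.get_image("wrist");cv2.imwrite("pics/w5.png",p[:,:,::-1])
W=cam("wrist",st);a=-.3475-.436
C=np.r_[P+.1004*np.array([np.cos(a),np.sin(a)]),.084];print("exp ring top",proj(W,C+[0,0,.028+.0145]),"lamp",proj(W,np.r_[P+.16*np.array([np.cos(a),np.sin(a)]),.093]))
p,d=optics.get_image("side");crop(p[:,:,::-1],180,180,240,150,3.3,"si5.png")
S=cam("side");print("exp side ring top, boom end", (proj(S,C+[0,0,.0425])-[180,180])*3.3,(proj(S,C+[0,0,.044-.084])-[180,180])*3.3)
E
```

```text
[0.5446 0.0646 0.1112] True
10.41 [-0.0001 -0.0003 -0.0001] [-1.7717 -0.8973 -8.2071]
10.69 [-0.0002 -0.0003 -0.0001] [-1.4524 -0.7716 -8.2915]
10.97 [-0.0002 -0.0002 -0.0001] [-2.9339 -0.0321 -8.4047]
11.26 [-0.0003 -0.0001 -0.0002] [-4.1546  1.3425 -8.3688]
11.54 [-0.0003  0.     -0.0002] [-5.0176  2.1937 -8.8134]
11.82 [-0.0002  0.0002 -0.0002] [-5.338   2.4361 -8.1138]
12.11 [-0.0002  0.0003 -0.0002] [-5.3329  4.1238 -8.1152]
12.39 [-0.0002  0.0005 -0.0002] [-5.3085  4.8452 -8.7624]
exp ring top [324.6207 307.7084] lamp [368.191  264.6205]
exp side ring top, boom end [365.9629 190.5566] [371.3829 280.2556]
```

View pics/w5.png

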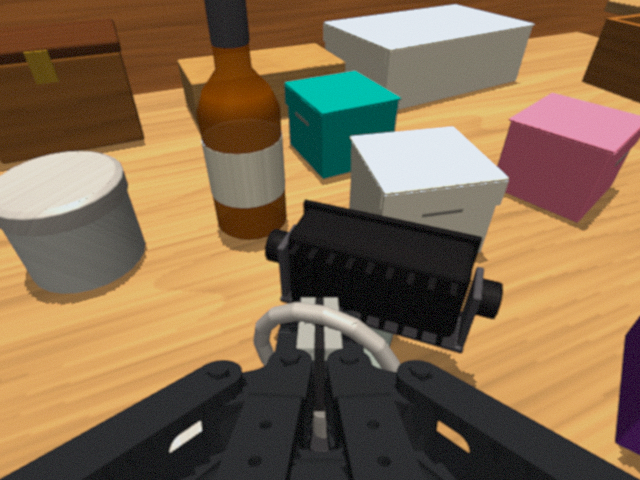

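View pics/si5.png

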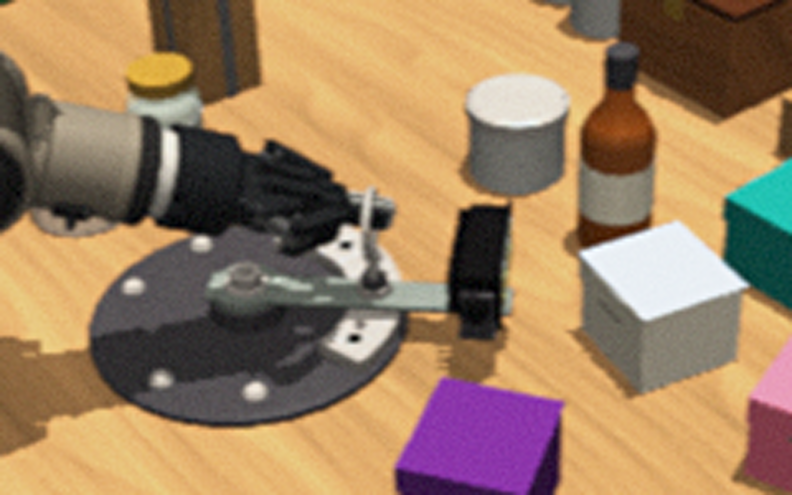

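Run:
```python
from h import *
np.set_printoptions(precision=4,suppress=True)
a4=cv2.imread("pics/w4.png");a5=cv2.imread("pics/w5.png")
crop(a4,200,200,250,130,3.2,"k4.png");crop(a5,250,195,260,170,3,"k5.png")
st=r.read_state();d=None
```

```text
(no output)
```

View pics/k4.png

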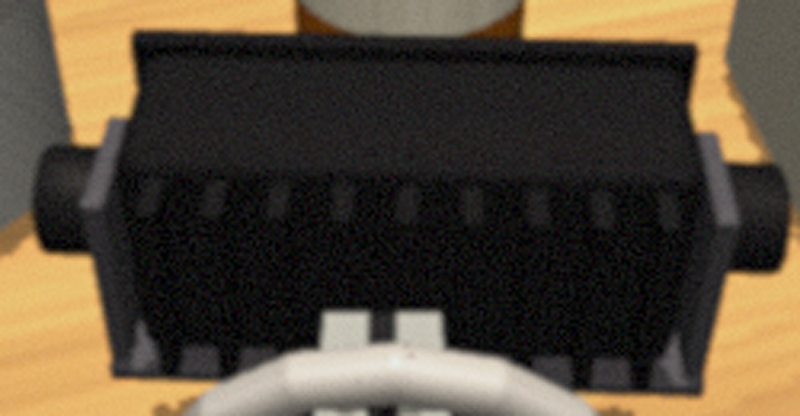

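View pics/k5.png

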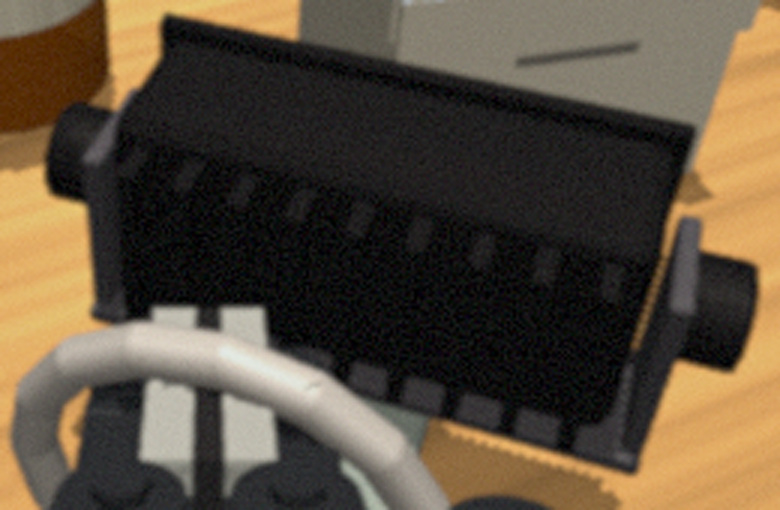

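Run:
```python
from h import *
np.set_printoptions(precision=4,suppress=True)
st=r.read_state()
W4=cam("wrist",dict(eef_rot=quat(-.3,PIT)[0],eef_pos=np.array([.5445,.0646,.1111])));W5=cam("wrist",st)
for W,ps in((W4,[(200+137/3.2,200+36/3.2),(200+694/3.2,200+48/3.2)]),(W5,[(250+166/3,195+18/3),(250+690/3,195+127/3)])):
    A,B=[onz(W,*p,.093) for p in ps];m=(A+B)/2-np.r_[P,0];e=B-A
    print(A,B,np.linalg.norm(e),"edge ang",np.arctan2(e[0],-e[1])*-1,"mid ang",np.arctan2(m[1],m[0]),np.hypot(m[0],m[1]))
```

```text
[0.6565 0.0752 0.093 ] [ 0.625  -0.0144  0.093 ] 0.09505309454867593 edge ang 0.3375839467858491 mid ang -0.3454474568276635 0.19785972336695976
[ 0.6288 -0.0089  0.093 ] [ 0.5627 -0.0772  0.093 ] 0.09508216180949046 edge ang 0.7684822005298075 mid ang -0.782820315641902 0.1991149183997983
```

Lamp mid-angle changed by -0.437 and its edge by -0.431, so the boom is at about -0.435, over the target hole. Next: lower.

Run:
```python
from h import *
np.set_printoptions(precision=4,suppress=True)
t,q=tgt(-.436,-.42,0)
for zc in(.108,.105,.102,.099,.096,.093,.0905):
    r.move_straight([t[0],t[1],zc],q,speed=.03)
    st=r.read_state();print(round(st['time_s'],2),st['eef_pos'],st['contact_force'])
st=r.read_state();p,d=optics.get_image("wrist");cv2.imwrite("pics/w6.png",p[:,:,::-1])
W=cam("wrist",st);a=-.3475-.436
C=np.r_[P+.1004*np.array([np.cos(a),np.sin(a)]),.084]
for l in(0,.011):print("exp ring top",l,proj(W,C+[0,0,.028+l]))
p,d=optics.get_image("side");crop(p[:,:,::-1],180,180,240,150,3.3,"si6.png")
S=cam("side")
for l in(0,.011):print("side ring top",l,(proj(S,C+[0,0,.028+l])-[180,180])*3.3)
```

```text
12.75 [0.5214 0.029  0.1078] [-5.8746  5.8232 -8.2673]
13.0 [0.5215 0.029  0.1049] [-6.0106  4.6871 -6.8197]
13.25 [0.5216 0.0291 0.102 ] [-6.263   6.3159 -6.7444]
13.5 [0.5217 0.0291 0.0992] [-5.8269  5.481  -7.156 ]
13.75 [0.5217 0.0291 0.0963] [-6.2205  5.7352 -5.405 ]
14.0 [0.5227 0.0285 0.0944] [-1.3888  2.8269 -0.2051]
14.25 [0.522  0.0282 0.0911] [0.6353 0.0185 0.9648]
exp ring top 0 [323.4278 298.2033]
exp ring top 0.011 [323.6288 272.1028]
side ring top 0 [366.9451 206.8118]
side ring top 0.011 [366.2011 194.5001]
```

View pics/w6.png

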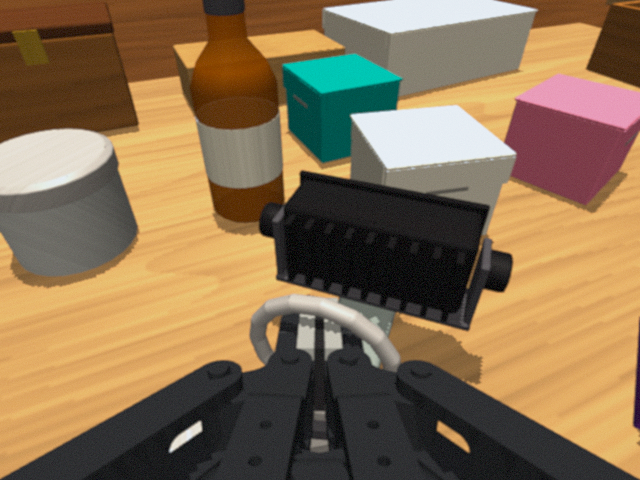

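View pics/si6.png

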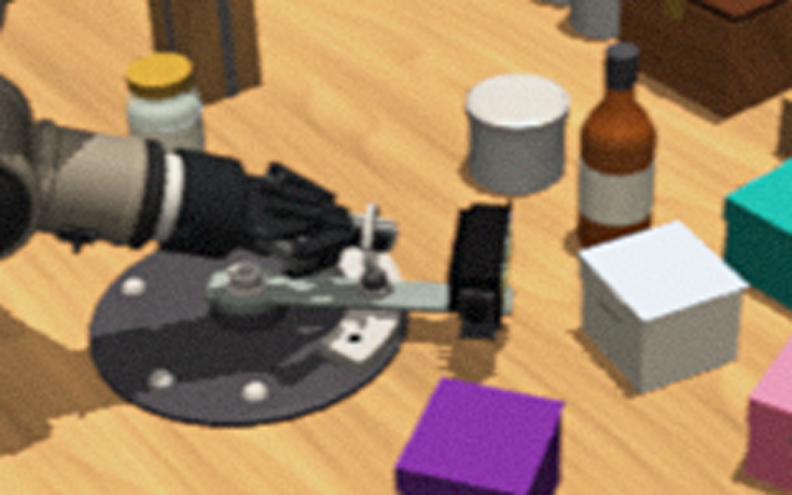

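The forces fell away at the home height and the ring top is at the lift-0 prediction, so the pin is home. Next: withdraw along the finger axis.

Run:
```python
from h import *
np.set_printoptions(precision=4,suppress=True)
t,q=tgt(-.436,-.42,.0855)
r.move_straight(t,q,speed=.03)
f0=r.read_state()['contact_force'];print(f0)
z=quat(-.42,PIT)[1]
hit=None
for b in(.055,.075,.09):
    try: hit=r.move_straight(t-z*b,q,speed=.06,max_force=6)
    except r.PlanningError as e: print(b,e);break
    st=r.read_state();print(b,hit,round(st['time_s'],2),st['eef_pos'],st['contact_force'])
    if hit: break
p,d=optics.get_image("wrist");cv2.imwrite("pics/w7.png",p[:,:,::-1])
```

```text
[ 0.2161 -0.0133 -0.1723]
0.055 False 15.68 [0.4752 0.0492 0.108 ] [ 0.9452 -0.4251 -0.3919]
0.075 False 16.16 [0.4579 0.0572 0.1156] [0.4605 0.2739 0.4033]
0.09 False 16.56 [0.4451 0.0628 0.1212] [0.5303 0.4407 0.2484]
```

View pics/w7.png

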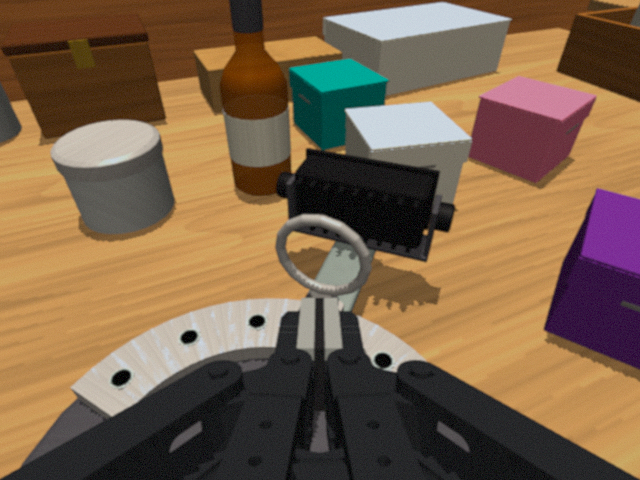

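The hand is clear of the ring. The plate shows three free holes to the left and one to the right, so the pin sits in the first -y hole. Next: rise and do a final check.

Run:
```python
from h import *
np.set_printoptions(precision=4,suppress=True)
p0=r.read_state()['eef_pos']
r.move_straight(p0+[0,0,.12],speed=.15)
r.hold(.3)
st=r.read_state();print(st['time_s'],st['eef_pos'],st['contact_force'])
W=cam("wrist",st);S=cam("scene");D=cam("side")
p,d=optics.get_image("wrist");cv2.imwrite("pics/w8.png",p[:,:,::-1])
a=-.3475-.436;C=np.r_[P+.1004*np.array([np.cos(a),np.sin(a)]),.084]
p,d=optics.get_image("scene");cv2.imwrite("pics/scene8.png",p[:,:,::-1]);s1=p[160:300,230:430,::-1]
p,d=optics.get_image("side");s2=p[200:340,200:400,::-1]
cv2.imwrite("pics/f8.png",np.hstack([cv2.resize(s,(400*1,280),interpolation=cv2.INTER_CUBIC) for s in(s1,s2)]))
for l in(0,.011):print(l,(proj(S,C+[0,0,.028+l])-[230,160])*2,(proj(D,C+[0,0,.028+l])-[200,200])*2+[400,0],proj(W,C+[0,0,.028+l]))
```

```text
Traceback (most recent call last):
workcell.PlanningError: the arm cannot follow that straight line within its joint ranges
```

Run:
```python
from h import *
np.set_printoptions(precision=4,suppress=True)
p0=r.read_state()['eef_pos']
for dz,ty in((.10,-.25),(.08,-.2),(.05,-.42),(.05,-.3)):
    try: r.move_straight(p0+[0,0,dz],quat(ty,PIT)[0],speed=.1);print("ok",dz,ty);break
    except r.PlanningError as e: print(dz,ty,e)
r.hold(.3)
st=r.read_state();print(st['time_s'],st['eef_pos'],st['contact_force'])
W=cam("wrist",st);S=cam("scene");D=cam("side")
p,d=optics.get_image("wrist");cv2.imwrite("pics/w8.png",p[:,:,::-1])
a=-.3475-.436;C=np.r_[P+.1004*np.array([np.cos(a),np.sin(a)]),.084]
p,d=optics.get_image("scene");cv2.imwrite("pics/scene8.png",p[:,:,::-1]);s1=p[160:300,230:430,::-1]
p,d=optics.get_image("side");s2=p[200:340,200:400,::-1]
cv2.imwrite("pics/f8.png",np.hstack([cv2.resize(s,(400*1,280),interpolation=cv2.INTER_CUBIC) for s in(s1,s2)]))
for l in(0,.011):print(l,(proj(S,C+[0,0,.028+l])-[230,160])*2,(proj(D,C+[0,0,.028+l])-[200,200])*2+[400,0],proj(W,C+[0,0,.028+l]))
```

```text
ok 0.1 -0.25
18.0583 [0.4453 0.0629 0.2207] [ 0.3133  0.171  -0.5316]
0 [239.2243  95.5572] [582.3909  85.3405] [344.9528 338.8822]
0.011 [239.5708  87.2282] [581.9401  77.8788] [345.634  328.2423]
```

View pics/f8.png

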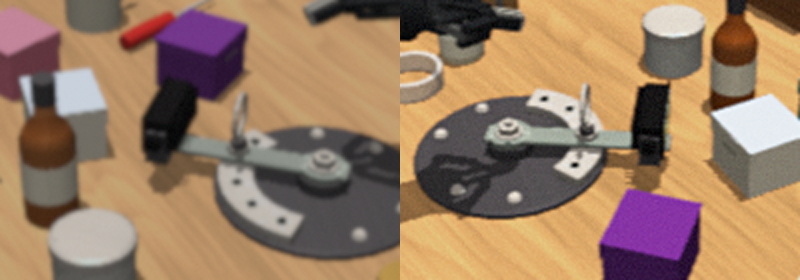

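View pics/w8.png

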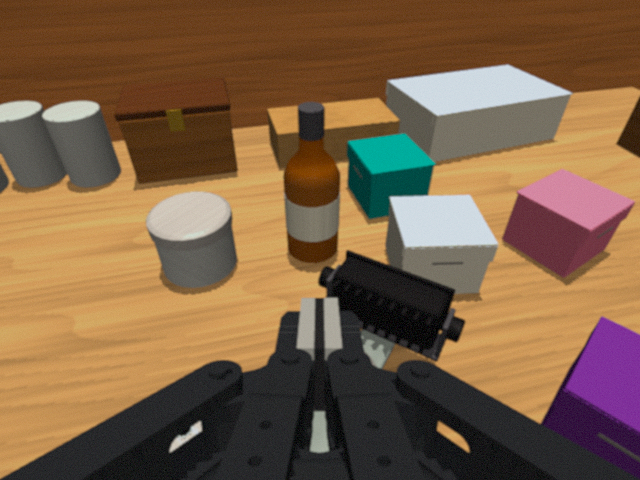

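View pics/scene8.png

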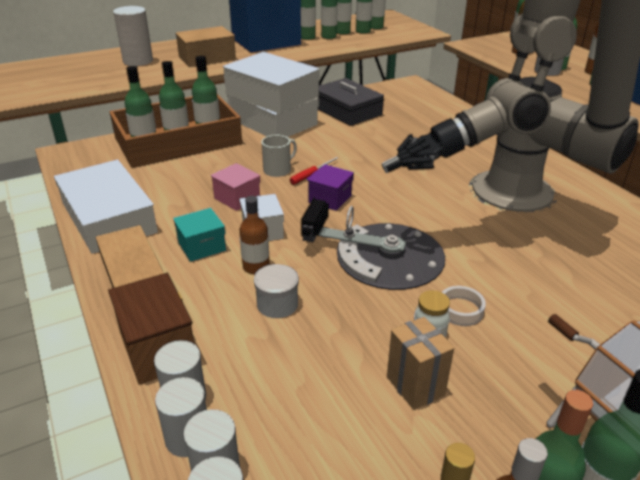

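The ring top is at scene crop (241,93) and side crop (586,86), which matches the pin-home prediction (95 and 85) rather than resting on the plate (87 and 78). All objects stand where they were.

```bash
python3 -c "
from h import *
print(r.finish_job())"
```

```text
the job is handed in; nothing more can be done
None
```

The spotlight boom now points at the white cake box, one hole over on the foot's -y side (boom about -0.436), with the pin home and the hand clear. I handed the job in at about 18 s.

**What I did:** I put the closed fingertips through the pull ring without pinching it and lifted the pin about 14.5 mm against 8–9 N. I then swung the boom 25° along its arc, lowered the pin and withdrew along the finger.

**Last checks:**
- **Pin:** the force dropped to zero at the home height. The ring top matched the pin-home prediction in the wrist and side views. In the scene view it sat 2–3 px high, an offset it also had at the start.
- **Hole:** three plate holes are free on one side of the boom and one on the other, so it is the right hole. Before the drop, two lamp measurements gave a swing of -0.437 and -0.431.
- **Objects:** in the final scene picture, compared by eye, everything stands where it was. The tool force was about 0 N.
- **Failed:** my first upward retreat was refused by the planner and nothing moved. I rose by another route.

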